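# Wedge the code reader into its tapered dovetail mount

## Robot

A 6-joint arm with a two-finger parallel gripper is mounted at the origin on a cart in front of the work surface, level with it; the furniture and walls round the work are solid. World frame = base frame: x ahead of the robot, y to its left, z up, the work surface at z = 0. Lengths are in mm, angles in degrees, forces in N, time in s.
With the tool pointing down it reaches from about 350 to 850 mm from the base axis. Payload 8.1 kg.
Tool frame: the origin (TCP) lies midway between the tips of the shut fingers; the grasp point (between the pads) lies 19 mm behind it; z points along the fingers, y is the direction in which the jaws open and shut (so a half turn about z gives the same grasp; the last joint's range is limited). The gripper opens to 85 mm and grips with 20 to 120 N. Pads are 22 mm wide; open, the fingers measure 114 mm over their backs; the gripper's body (76 mm by 85 mm) begins 54 mm behind the grasp point. The pads swing forward as they close: fully open they stand 13 mm farther back than shut.
Start: joints at [71.654, 7.471, 85.268, -0, 87.261, -4.893], TCP at [139.567, 583.546, 231.292] pointing down, gripper open.
Joint ranges: [-169.43, 169.43], [-51.17, 129.36], [1.28, 143.12], [-76.62, 256.62], [0, 156.53], [-152.29, 152.29]. Speed limits (degrees/s): [136.94, 136.94, 159.86, 180, 180, 180].

## Interface

Orientations are given as [roll, pitch, yaw] about the fixed x, y, z axes, in that order (R = Rz(yaw) Ry(pitch) Rx(roll)).
In Python, from bench import telemetry, snapshot, camera_params, job gives the robot as it stands. The module is installed in compiled form; this text tells all that it offers.
- The arm moves only by the shell command python3 -m jog 'ROWS' [FORCE]. ROWS is JSON, a list that holds one entry, the list of rows, each a list of 7 numbers: the shift along the tool's x, y, z in units of 50 mm (1.0 is 50 mm), then the turn, a rotation vector about the tool's x, y, z in units of 2 pi rad (1.0 is 2 pi rad), then the opening, from 0 (shut) to 1 (fully open). In form: [[[dx, dy, dz, rx, ry, rz, claw], ...]]. A call has 1 to 12 rows; each row shifts and turns the commanded pose from where the row before left it, along the tool's axes as they then stand; what a row does not reach is not made up. A row lasts 1/8 s, in which the tool goes at most 62.5 mm and 10.7 degrees, less where a joint would pass 70% of its speed; a pose out of reach is approached as far as the arm can. A call with a number of a shift or a turn outside -1 to 1 is refused whole. A call with a gripper value outside its range is refused whole. The fingers move at their own pace and stop on an object; FORCE is the grip in N (left out, the last holds). Time passes only in rows, so rows that do not move let the fingers close. It gives the time, the measured TCP pose, the force and the opening at its end, in the units of the state.
- telemetry.sense(): the state, without advancing time (a new reading comes with each control period).
- snapshot(name): name is "side" or "top" or "wrist"; returns (picture, depth): 480x640x3 uint8, red, green, blue; 480x640 float32, mm along the optical axis (not along the pixel's ray), 0 where there is no reading.
- camera_params(name): a dict with "K" (3x3 intrinsics, pixels), "extrinsics" (4x4, takes a point from camera to world coordinates). Camera axes: x right, y down, z forward; pixel columns grow to the right and rows downward; lengths in mm; the calibration is good to about 2 mm. The wrist camera is an equidistant fisheye: a pixel r from the principal point sees the ray r / f radians off the axis. A picture is of the moment at which its call begins: read the wrist's pose just before it. camera_params takes no time and is no camera call; for the wrist camera it gives the pose at the moment of the call.
- job.hand_in(): hands the job in, once; it reports no verdict.
The state is a dict: "time": time; "joint_pos": joint angles; "qd": joint speeds; "joint_efforts": joint torques, N m; "tool_pos": TCP position; "tcp_rot": TCP orientation; "ft_force": force on the tool from outside, world axes, zero at the start; "wrist_torque": the same for the moment, N m; "finger_gap": finger opening in mm.
Only numpy, scipy, OpenCV 4.12 (cv2) and the standard library are available. Lean on these libraries where they do the work, as an engineer would, in place of code of your own. Each camera call takes 0.05 s, during which the arm holds its last target. There are 200 camera calls.

## Task

Mount the code reader: set its dovetail foot on the front of the mount, narrow end towards the way, and slide it along between the two undercut rails until it wedges tight and stays clamped by itself when you let go. How far it goes differs from time to time because the gib rail is set by hand, so feel for it and push home firmly but gently (about 15 N, never hammer or force it), and leave the tube rack, its tubes and the label roll where they stand.

Things in the scene. Friction and masses are not known exactly. Their poses are not given: they have to be found in the camera images.
- mount: Fixed dark steel mount: floor plate 220 x 108 mm, 8 mm thick, carrying two rails 12 mm high (tops 20 mm above the bench). Origin: centre of the plate's underside. x: the direction the foot is slid in; z up. Bare front apron at x -110 to -30 mm; rails from x -30 mm (mouth) to +108 mm, open at both ends; way centred on y = 0.
- way_mouth (a point): Middle of the mouth of the way, on the plate's upper face (mount x -30, y 0, z 8 mm). The way narrows along +x: each rail comes in 0.08 mm per mm; half width at the floor 28.4 mm at the mouth, 17.4 mm at the far end. Rails lean in over the way 20 degrees from upright, so the foot must be slid in along x and cannot be lifted out. Friction about 0.35, give or take a fifth: the taper locks itself.
- gib_bar (a point): Top middle of the fixed back bar (mount x 39, y 51, z 25 mm; 6 mm thick) that holds the +y rail, a bright steel gib. The gib's hand setting varies up to 3 mm either way in y and is not reported, so the foot first touches both rails with its centre anywhere from mount x +26 to +64 mm, up to 1.5 mm off y = 0. The gib springs, 50 N/mm in y: past first touch the push rises some 4 to 7 N per mm.
- reader: Loose code reader, 0.24 to 0.4 kg: black housing 40 (x) x 28 (y) mm, from 14 to 66 mm high, round lens window on its -y face, on the middle of a dark steel dovetail foot 64 mm long, 14 mm high. Origin: centre of the foot's underside, z up; x points to the narrow end. Grasp the housing. Seated, its x is along the mount's x and its origin 8 mm above the bench.
- reader_nose (a point): Middle of the narrow end of the foot, at its underside (reader x +32 mm); goes in first. Foot tapers like the way: underside 39.8 mm wide here, 50 mm at the wide end (x -32), symmetrical about y = 0; top 10 mm narrower. Push low, best on the wide end face: a high push can cock the foot. A 15 N push makes the gib bear with some 15 to 25 N; under 5 N is loose, over 40 N forced.
- rack: Bystander: a beige tube rack 211 mm long (its y), 22 mm wide (its x), 77 mm tall, loose, standing alongside the mount about 150 mm to its -y side. Origin: centre of its underside.
- tube_a: Bystander: white-capped sample tube, 17 mm across, 96 mm long, standing loose in the rack. Origin: its lower end.
- tube_b: Bystander: purple-capped sample tube, 17 mm across, 96 mm long, standing loose in the rack. Origin: its lower end.
- label_roll: Bystander: white label roll lying flat, 72 mm across, 38 mm high, loose. Origin: centre of its underside.

How it is judged:
By the outcome, as a careful person would: the job done as asked, in the order asked, and still so for the second after the job is handed in, with the robot touching nothing.
It also fails if it takes over 64 s, if anything falls off the work surface, if the arm or the gripper's body presses on something with over 40 N, if the wrist force passes 120 N, or if a joint passes its speed limit or range.

## Working session

There is one attempt and no reset: what is moved stays moved. The work goes in short steps, Python scripts to look and compute and a shell command to move; the robot and the scene stay as the last step left them, time stands still between calls to the robot, and variables do not carry over. Pictures are saved under pics/ and viewed, about 8 in all and at most 12, crops included, and the job is handed in when it is done.

```bash
mkdir -p pics
cat > h.py <<'E'
import numpy as np, cv2
from bench import telemetry, snapshot, camera_params
def cloud(name):
    P=camera_params(name); im,d=snapshot(name); K=np.array(P["K"]);T=np.array(P["extrinsics"])
    v,u=np.mgrid[:480,:640].astype(float)
    if name=="wrist":
        x=(u-K[0,2])/K[0,0]; y=(v-K[1,2])/K[1,1]; r=np.hypot(x,y)+1e-9; s=np.tan(np.minimum(r,1.5))/r; X=x*s*d;Y=y*s*d
    else: X=(u-K[0,2])/K[0,0]*d; Y=(v-K[1,2])/K[1,1]*d
    W=np.stack([X,Y,d],-1)@T[:3,:3].T+T[:3,3]; W[d<=0]=np.nan
    return im,W
def save(im,n): cv2.imwrite(f"pics/{n}.png",cv2.cvtColor(im,cv2.COLOR_RGB2BGR))
E
python3 - <<'E'
from h import *
s=telemetry.sense();print({k:np.round(v,2).tolist() for k,v in s.items()})
for n in("top","side"):
    im,W=cloud(n);save(im,n+"0");np.save(n+"0.npy",W);print(np.round(camera_params(n)["extrinsics"],2).tolist())
E
```

```text
{'time': 0.0, 'joint_pos': [71.66, 7.51, 85.33, 0.0, 87.26, -4.89], 'qd': [0.1, -0.07, 0.07, 0.12, -0.03, 0.1], 'joint_efforts': [0.0, -56.94, -50.05, -0.0, 0.02, -0.0], 'tool_pos': [139.37, 583.04, 230.26], 'tcp_rot': [-179.9, -0.01, 166.55], 'ft_force': [0.46, -0.83, -0.35], 'wrist_torque': [-0.02, -0.0, 0.06], 'finger_gap': 85.42}
[[-0.03, -1.0, 0.09, 438.2], [-1.0, 0.03, 0.01, -257.2], [-0.01, -0.09, -1.0, 1066.26], [0.0, 0.0, 0.0, 1.0]]
[[-0.91, -0.27, 0.31, 229.76], [-0.41, 0.57, -0.71, 460.27], [0.01, -0.77, -0.63, 677.11], [0.0, 0.0, 0.0, 1.0]]
```

View pics/top0.png

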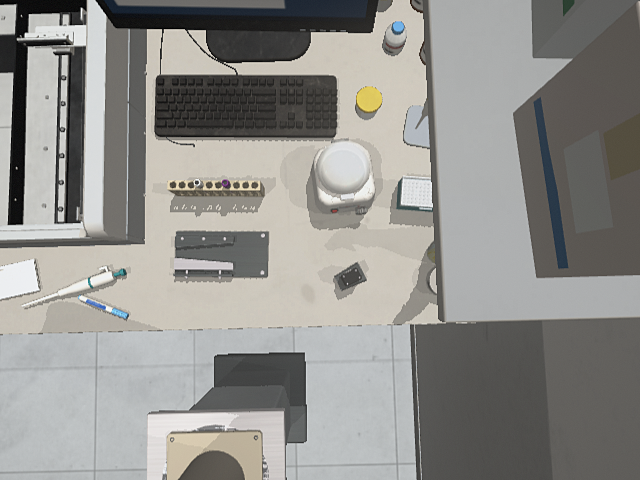

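View pics/side0.png

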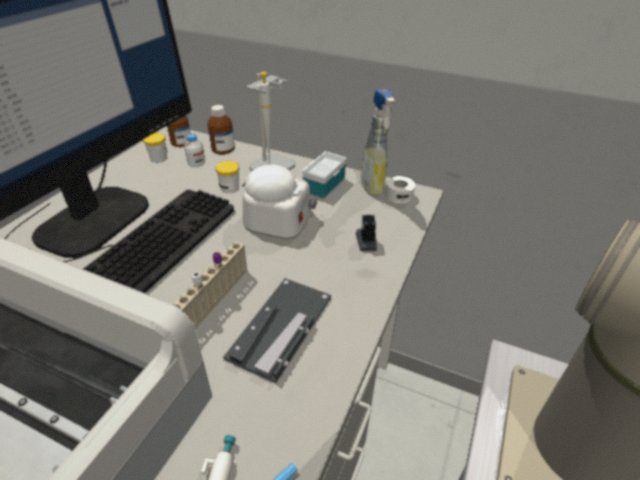

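The top view shows the mount at (222,254), with its rails to the left, the apron to the right and the bright gib below. The reader is at (350,277), the rack at (215,187) and the label roll at the right edge near (432,275). In the side view the reader is at (368,235) and the mount at (280,330). Next I measure them.

Run:
```python
from h import *
W=np.load("top0.npy")
im=cv2.imread("pics/top0.png")
def box(m,n):
    p=W[m]; r=cv2.minAreaRect(p[:,:2].astype(np.float32)); print(n,m.sum(),"rect",np.round(r[0],1),np.round(r[1],1),round(r[2],1),"z",np.round(np.percentile(p[:,2],[5,50,95]),1)); return cv2.boxPoints(r)
v,u=np.mgrid[:480,:640]
z=W[...,2]
roi=lambda a,b,c,d:(u>=a)&(u<b)&(v>=c)&(v<d)
dark=im.max(2)<110
box(roi(165,280,222,285)&(z>5)&(z<32),"mount>5")
box(roi(165,280,222,285)&(z>16)&(z<32),"rails")
box(roi(325,375,255,300)&(z>50)&(z<80),"reader top")
box(roi(325,375,255,300)&(z>9)&(z<80),"reader all")
print(np.round(W[240:275:6,200:270:8,2],0)) 
print("bench",np.nanmedian(z[290:310,150:320]))
box(roi(160,270,170,220)&(z>60)&(z<110),"rack")
S=np.load("side0.npy")
crop=cv2.resize(im[225:305,165:380],None,fx=3.6,fy=3.6,interpolation=cv2.INTER_CUBIC)
sd=cv2.imread("pics/side0.png")[200:270,330:410]
sd=cv2.resize(sd,None,fx=3.5,fy=3.5,interpolation=cv2.INTER_CUBIC)
o=np.zeros((crop.shape[0]+sd.shape[0],crop.shape[1],3),np.uint8);o[:crop.shape[0]]=crop;o[crop.shape[0]:,:sd.shape[1]]=sd
cv2.imwrite("pics/c1.png",o)
m=(u>345)&(u<390)&(v>205)&(v<255);p=S[m];p=p[(p[:,2]>50)&(p[:,2]<80)];print("side reader top",p[:,:2].mean(0),len(p),cv2.minAreaRect(p[:,:2].astype(np.float32)))
```

```text
mount>5 4268 rect [517.6 -20.1] [271.8 147.9] 88.5 z [ 6.3 10.3 24.1]
rails 1263 rect [508.   7.] [161.4  98.8] 88.0 z [18.2 21.5 26.5]
reader top 234 rect [ 453.9 -322.7] [28.8 39.8] 24.9 z [61.8 66.9 69.6]
reader all 452 rect [ 452.9 -323.3] [41.8 63. ] 24.8 z [11.2 59.8 69. ]
[[24. 21. 25. 22. 24. 11. 12.  8.  8.]
 [ 5. 10.  9.  7. 13. 11. 10.  7. 10.]
 [11.  8.  9.  8. 11.  6.  9. 11. 10.]
 [10. 11.  7.  8.  8.  6.  6.  7.  7.]
 [21. 22. 22. 21. 23. 13. 11.  8. 10.]
 [12.  9. 11. 10. 10.  8.  9.  7. 11.]]
bench 1.248952081375819
rack 808 rect [666.5 -19.4] [211.2  23.3] 88.1 z [ 63.9  75.5 102.4]
side reader top [ 451.41044872 -314.85139723] 224 ((453.355224609375, -320.0703125), (29.120893478393555, 43.467708587646484), 30.708032608032227)
```

View pics/c1.png

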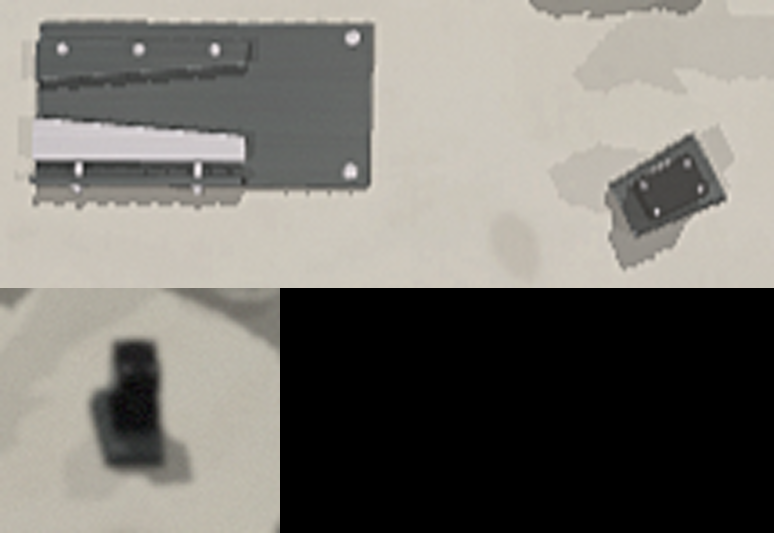

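Measured so far: the reader is at about (453,-323), with its x axis about 115° in world. Its narrow end points left in the image, towards the mount. The mount is near (518,-20) with its x axis about 88°. I check the transit corridor for tall items before moving.

Run:
```python
from h import *
for n in("top","side"):
    W=np.load(n+"0.npy").reshape(-1,3)
    for y0 in range(-400,600,100):
        p=W[(W[:,2]>110)&(W[:,1]>y0)&(W[:,1]<y0+100)&(W[:,0]>150)]
        print(n,y0,len(p),np.round(np.percentile(p[:,0],[0,1]),0) if len(p) else '',np.round(p[:,2].max()) if len(p) else '')
W=np.load("top0.npy");im=cv2.imread("pics/top0.png")
v,u=np.mgrid[:480,:640]
m=(u>170)&(u<275)&(v>226)&(v<285)&(im.max(2)<125)&(W[...,2]>4)&(W[...,2]<14)
p=W[m][:,:2].astype(np.float32);r=cv2.minAreaRect(p);print(r,np.percentile(p,[.5,99.5],axis=0))
```

```text
top -400 39182 [409. 412.] 880.0
top -300 2515 [638. 645.] 306.0
top -200 1622 [942. 943.] 303.0
top -100 1555 [947. 949.] 301.0
top 0 1501 [952. 954.] 298.0
top 100 10237 [542. 544.] 296.0
top 200 2077 [543. 544.] 215.0
top 300 1919 [543. 544.] 176.0
top 400 4018 [543. 586.] 147.0
top 500 0  
side -400 3125 [635. 642.] 463.0
side -300 5925 [638. 650.] 481.0
side -200 7241 [941. 944.] 499.0
side -100 9705 [947. 950.] 513.0
side 0 5426 [950. 954.] 457.0
side 100 6281 [542. 542.] 263.0
side 200 10871 [543. 543.] 218.0
side 300 3337 [542. 543.] 173.0
side 400 0  
side 500 0  
((514.5281982421875, -20.744171142578125), (220.4664764404297, 108.97772216796875), 87.7873764038086) [[ 460.37341125 -130.3044223 ]
 [ 571.1526123    86.33486961]]
```

Run:
```python
from h import *
for n in("top","side"):
    W=np.load(n+"0.npy").reshape(-1,3)
    p=W[(W[:,2]>110)&(W[:,1]<-250)&(W[:,0]>150)]
    for z0 in range(100,900,100):
        q=p[(p[:,2]>z0)&(p[:,2]<=z0+100)]
        if len(q): print(n,z0,len(q),np.round(np.percentile(q,[1,99],axis=0)).tolist())
W=np.load("top0.npy");im=cv2.imread("pics/top0.png")
for u,v in [(440,100),(480,200),(445,300),(520,250),(600,350),(432,275),(500,400)]: print(u,v,np.round(W[v,u]))
```

```text
top 100 4184 [[154.0, -623.0, 111.0], [794.0, -259.0, 198.0]]
top 200 5092 [[153.0, -623.0, 202.0], [944.0, -253.0, 299.0]]
top 300 5027 [[152.0, -623.0, 301.0], [943.0, -304.0, 399.0]]
top 400 7223 [[166.0, -623.0, 401.0], [380.0, -620.0, 499.0]]
top 500 2636 [[200.0, -623.0, 500.0], [387.0, -620.0, 537.0]]
top 700 46572 [[411.0, -471.0, 737.0], [642.0, -341.0, 798.0]]
top 800 20303 [[440.0, -438.0, 801.0], [598.0, -397.0, 876.0]]
side 100 12527 [[158.0, -626.0, 111.0], [1140.0, -263.0, 199.0]]
side 200 16955 [[158.0, -626.0, 201.0], [1146.0, -261.0, 299.0]]
side 300 19322 [[157.0, -626.0, 301.0], [1148.0, -259.0, 399.0]]
side 400 9706 [[154.0, -625.0, 401.0], [957.0, -256.0, 474.0]]
440 100 [ 569. -347.  749.]
480 200 [ 494. -371.  750.]
445 300 [ 425. -343.  750.]
520 250 [ 458. -398.  748.]
600 350 [ 341. -621.  461.]
432 275 [ 451. -509.   40.]
500 400 [ 187. -622.  103.]
```

```bash
python3 -m jog '[[[-0.38,-0.96,0,0,0,0,1],[-0.38,-0.96,0,0,0,0,1],[-0.38,-0.96,0,0,0,0,1],[-0.38,-0.96,0,0,0,0,1],[-0.38,-0.96,0,0,0,0,1],[-0.38,-0.96,0,0,0,0,1]]]'
```

```text
time: 0.85
tool_pos: [183.2, 275.3, 230.9]
tcp_rot: [-180.0, 0.0, 166.6]
ft_force: [0.6, 0.3, 0.8]
finger_gap: 85.2
```

```bash
python3 -m jog '[[[-1,-0.48,0,0,0,0,1],[-1,-0.48,0,0,0,0,1],[-1,-0.48,0,0,0,0,1],[-1,-0.48,0,0,0,0,1],[-1,-0.48,0,0,0,0,1],[-0.375,-0.995,0,0,0,0,1],[-0.375,-0.995,0,0,0,0,1],[-0.375,-0.995,0,0,0,0,1],[-0.375,-0.995,0,0,0,0,1],[-0.375,-0.995,0,0,0,0,1],[-0.375,-0.995,0,0,0,0,1],[-0.375,-0.995,0,0,0,0,1]]]'
```

```text
time: 2.35
tool_pos: [445.1, -268.9, 230.9]
tcp_rot: [180.0, -0.0, 166.5]
ft_force: [1.7, -0.2, 0.2]
finger_gap: 85.5
```

```bash
python3 -m jog '[[[-0.4,-1.0,0,0,0,0,1],[0,0,0.3,0,0,0.0239,1],[0,0,0.3,0,0,0.0239,1],[0,0,0.3,0,0,0.0239,1],[0,0,0.3,0,0,0.0239,1],[0,0,0.2,0,0,0.0239,1],[0,0,0.2,0,0,0.0239,1],[0,0,0,0,0,0,1]]]'
python3 - <<'E'
from h import *
s=telemetry.sense();print(s["joint_pos"])
im,W=cloud("wrist");save(im,"w1");np.save("w1.npy",W)
z=W[...,2];d=np.hypot(W[...,0]-453,W[...,1]+323)
for lo,hi in((55,80),(8,80),(8,20)):
    m=(d<60)&(z>lo)&(z<hi);p=W[m][:,:2].astype(np.float32);print(lo,hi,len(p),cv2.minAreaRect(p) if len(p)>5 else '')
E
```

```text
time: 3.35
tool_pos: [452.3, -319.8, 149.9]
tcp_rot: [-179.9, -0.1, 115.0]
ft_force: [0.2, 1.1, -0.6]
finger_gap: 85.3
[-4.05623976e+01  3.55939021e+00  9.80612733e+01 -2.31168315e-03
  7.85362617e+01 -6.55368827e+01]
55 80 2658 ((454.4639587402344, -321.6663513183594), (29.726816177368164, 40.193824768066406), 24.46985626220703)
8 80 4330 ((453.94287109375, -321.87969970703125), (42.945411682128906, 64.20490264892578), 26.03598403930664)
8 20 1285 ((453.94287109375, -321.87969970703125), (42.945411682128906, 64.20490264892578), 26.03598403930664)
```

View pics/w1.png

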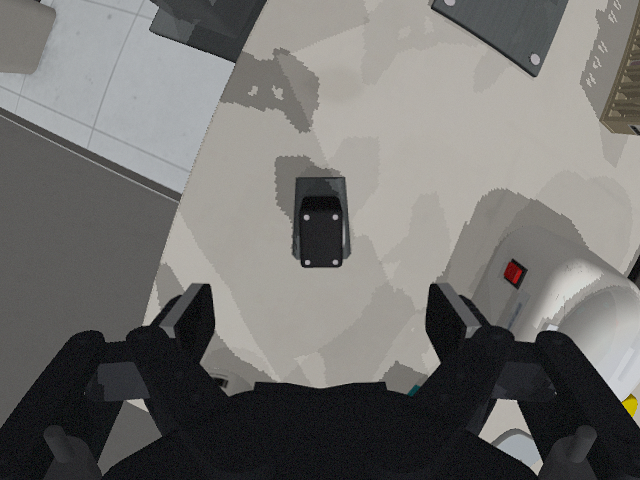

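The wrist view shows the reader at (322,225) between the jaws, with its narrow end up (+tool x) and the lens on the right, as expected. I descend and grip.

```bash
python3 -m jog '[[[-0.05,0.014,0.65,0,0,0,1],[0,0,0.65,0,0,0,1],[0,0,0.65,0,0,0,1],[0,0,0.4,0,0,0,1],[0,0,0.23,0,0,0,1],[0,0,0,0,0,0,0.2],[0,0,0,0,0,0,0.2],[0,0,0,0,0,0,0.2],[0,0,0,0,0,0,0.2]]]' 40
```

```text
time: 4.53
tool_pos: [455.6, -323.1, 23.6]
tcp_rot: [179.9, 0.1, 114.9]
ft_force: [-0.1, 0.7, 4.5]
finger_gap: 27.8
```

```bash
python3 -m jog '[[[0,0,-0.3,0,0,0,0.2],[0,0,-0.5,0,0,0.0189,0.2],[0,0,0,0,0,0.0189,0.2],[0,0,0,0,0,0.0189,0.2],[0,0,0,0,0,0.0189,0.2],[0.77,0.156,0,0,0,0,0.2],[0.77,0.156,0,0,0,0,0.2],[0.77,0.156,0,0,0,0,0.2],[0.77,0.156,0,0,0,0,0.2],[0.77,0.156,0,0,0,0,0.2],[0.77,0.156,0,0,0,0,0.2],[0,0,0,0,0,0,0.2]]]'
python3 - <<'E'
from h import *
im,W=cloud("wrist");save(im,"w2");np.save("w2.npy",W)
c=np.array([514.5,-20.7]);t=np.radians(87.8);mx=np.array([np.cos(t),np.sin(t)]);my=np.array([-mx[1],mx[0]])
q=(W[...,:2]-c);a=q@mx;b=q@my;z=W[...,2]
m=(abs(a)<125)&(abs(b)<68)&(z>4.5)&(z<32);g=im.max(2)
r=cv2.minAreaRect(W[m&(g<130)][:,:2].astype(np.float32));print(m.sum(),r)
# rail inner edges (z>15) by a
for x in range(-35,112,12):
    s=(abs(a-x)<3)&(abs(b)<50)&(z>16)&(z<24);bb=b[s];n=bb[bb<0];p=bb[bb>0]
    print(x,len(n),len(p),n.max().round(1) if len(n) else '',p.min().round(1) if len(p) else '')
E
```

```text
time: 6.02
tool_pos: [511.1, -91.1, 62.8]
tcp_rot: [180.0, -0.0, 87.9]
ft_force: [0.1, 0.1, -2.6]
finger_gap: 27.6
50278 ((516.5628662109375, -39.426307678222656), (178.7178497314453, 107.8846664428711), 88.12772369384766)
-35 0 0  
-23 357 447 -27.0 18.0
-11 389 480 -25.8 17.4
1 413 688 -25.1 16.3
13 436 523 -23.9 15.8
25 450 536 -22.6 14.8
37 467 545 -21.6 13.5
49 471 543 -20.7 13.0
61 469 546 -19.7 12.1
73 0 0  
85 0 0  
97 0 0  
109 0 0
```

View pics/w2.png

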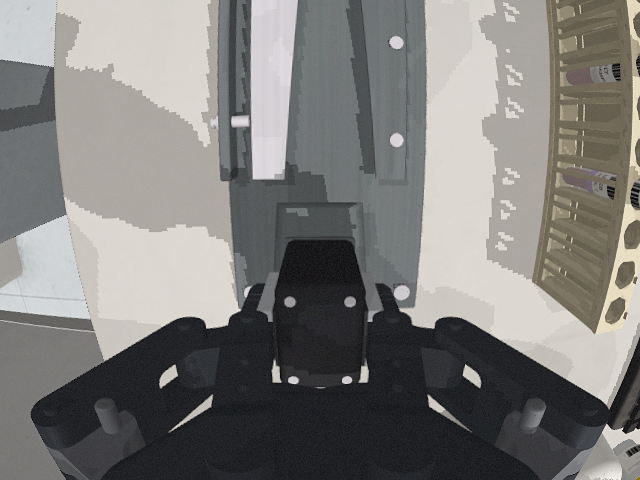

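The reader is held with its nose at (320,203), pointing at the mouth around (325,178). Now I measure foot against rails in the same image so that calibration bias cancels.

Run:
```python
from h import *
W=np.load("w2.npy");im=cv2.imread("pics/w2.png")
c=np.array([514.5,-20.7]);t=np.radians(88.0);mx=np.array([np.cos(t),np.sin(t)]);my=np.array([-mx[1],mx[0]])
q=(W[...,:2]-c);a=q@mx;b=q@my;z=W[...,2]
tcp=np.array([511.1,-91.1])-c;print("tcp a,b",tcp@mx,tcp@my)
v,u=np.mgrid[:480,:640]
f=(u>255)&(u<385)&(v>195)&(v<260)&(z>35)&(z<62)
print("foot z",np.percentile(z[f],[5,50,95]))
for x in range(-60,-30,4):
    s=f&(abs(a-x)<2)
    if s.sum()>5: print(x,s.sum(),b[s].min().round(1),b[s].max().round(1),((b[s].min()+b[s].max())/2).round(2), np.median(z[s]).round(1))
print("nose a",np.percentile(a[f],[98,99.5]))
r=(z>16)&(z<23)&(abs(b)<45)&(a>-60)
print("mouth a",np.percentile(a[r&(b<-28)],[.5,2]),np.percentile(a[r&(b>20)&(b<30)],[.5,2]))
X=np.arange(-18,64,4)
for sg in(-1,1):
    Y=[]
    for x in X:
        s=r&(abs(a-x)<2)&(b*sg>0);Y.append(np.min(sg*b[s])*sg)
    print(sg,np.polyfit(X,Y,1))
pl=(z>4)&(z<12)&(abs(b)<70)&(a>-130)&(a<-35);print("plate b",np.percentile(b[pl],[.3,99.7]),"a",np.percentile(a[pl],[.3]),np.median(z[pl]))
```

```text
tcp a,b -70.47577251093284 0.9410042440088269
foot z [41.98278172 53.06309168 58.52659376]
-60 117 -20.1 22.4 1.16 46.8
-56 178 -20.0 21.7 0.84 49.5
-52 207 -19.2 21.6 1.18 50.6
-48 1072 -19.2 21.5 1.13 53.7
-44 793 -19.2 20.8 0.8 53.3
-40 802 -18.6 20.7 1.05 53.3
-36 763 -18.4 20.7 1.14 47.7
nose a [-36.73382873 -36.6148707 ]
mouth a [-28.33618662 -26.8503217 ] [-28.42041013 -27.00557891]
-1 [  0.08351822 -24.9021086 ]
1 [-0.07772509 16.56247599]
plate b [-56.60440935  50.6233941 ] a [-107.05290975] 8.039934538805596
```

```bash
python3 -m jog '[[[0,0.1,0,0,0,-0.0007,0.2],[0,0,0.25,0,0,0,0.2],[0,0,0.2,0,0,0,0.2],[0,0,0.1,0,0,0,0.2],[0,0,0.03,0,0,0,0.2],[0,0,0,0,0,0,0.2]]]'; python3 -m jog '[[[0,0,0.02,0,0,0,0.2],[0,0,0,0,0,0,0.2]]]';python3 -m jog '[[[0,0,0.02,0,0,0,0.2],[0,0,0,0,0,0,0.2]]]'
```

```text
time: 6.82
tool_pos: [515.8, -93.7, 33.3]
tcp_rot: [-180.0, 0.0, 88.0]
ft_force: [-0.2, -0.7, -2.2]
finger_gap: 27.6
time: 7.08
tool_pos: [516.0, -93.7, 32.5]
tcp_rot: [180.0, 0.0, 88.0]
ft_force: [0.0, -0.6, -2.1]
finger_gap: 27.4
time: 7.32
tool_pos: [516.1, -93.7, 31.6]
tcp_rot: [180.0, 0.0, 88.0]
ft_force: [0.7, 0.3, -0.2]
finger_gap: 27.7
```

```bash
python3 -m jog '[[[0,0,0.01,0,0,0,0.2],[0.1,0,0,0,0,0,0.2],[0.2,0,0,0,0,0,0.2],[0.2,0,0,0,0,0,0.2],[0.2,0,0,0,0,0,0.2],[0,0,0,0,0,0,0.2]]]'; python3 -m jog '[[[0.2,0,0,0,0,0,0.2],[0.2,0,0,0,0,0,0.2],[0.2,0,0,0,0,0,0.2],[0,0,0,0,0,0,0.2]]]'
```

```text
time: 8.07
tool_pos: [517.8, -57.2, 31.5]
tcp_rot: [179.9, -0.0, 88.0]
ft_force: [-0.1, 3.6, 6.4]
finger_gap: 27.4
time: 8.57
tool_pos: [518.8, -27.1, 31.5]
tcp_rot: [179.9, -0.0, 88.0]
ft_force: [-0.2, 2.7, 7.0]
finger_gap: 27.4
```

```bash
python3 -m jog '[[[0.15,0,-0.006,0,0,0,0.2],[0.15,0,0,0,0,0,0.2],[0.15,0,0,0,0,0,0.2],[0,0,0,0,0,0,0.2]]]'; python3 -m jog '[[[0.06,0,0,0,0,0,0.2],[0,0,0,0,0,0,0.2]]]'; python3 -m jog '[[[0.06,0,0,0,0,0,0.2],[0,0,0,0,0,0,0.2]]]'
```

```text
time: 9.07
tool_pos: [519.3, -4.9, 31.5]
tcp_rot: [180.0, -0.0, 88.0]
ft_force: [0.3, 2.3, 5.9]
finger_gap: 27.2
time: 9.32
tool_pos: [519.4, -2.5, 31.5]
tcp_rot: [179.9, -0.0, 88.0]
ft_force: [0.3, -0.1, 6.8]
finger_gap: 27.4
time: 9.57
tool_pos: [519.5, 0.4, 31.5]
tcp_rot: [180.0, 0.0, 88.0]
ft_force: [-0.2, -0.5, 6.3]
finger_gap: 27.7
```

```bash
for i in 1 2 3; do python3 -m jog '[[[0.06,0,0,0,0,0,0.2],[0,0,0,0,0,0,0.2]]]' | grep -E 'pos|force'; done
```

```text
tool_pos: [519.6, 3.4, 31.5]
ft_force: [0.3, -1.7, 6.1]
tool_pos: [519.6, 6.3, 31.5]
ft_force: [-0.5, -2.1, 6.8]
tool_pos: [519.6, 8.1, 31.6]
ft_force: [-3.3, -8.4, 7.1]
```

Contact is felt at TCP y≈7. I release, back off and shut the fingers behind the foot so I can push low.

```bash
python3 -m jog '[[[0,0,0,0,0,0,0.5],[0,0,0,0,0,0,0.5],[0,0,0,0,0,0,0.5],[0,0,-0.4,0,0,0,0.5],[0,0,-0.6,0,0,0,0.5],[0,0,-0.5,0,0,0,0.5],[-0.5,0,0,0,0,0,0.5],[-0.6,0,0,0,0,0,0],[0,0,0,0,0,0,0],[0,0,0,0,0,0,0],[0,0,0,0,0,0,0]]]'
python3 - <<'E'
from h import *
im,W=cloud("wrist");save(im,"w3");np.save("w3.npy",W)
s=telemetry.sense();tcp=np.array(s["tool_pos"])
c=np.array([514.5,-20.7]);t=np.radians(88.15);mx=np.array([np.cos(t),np.sin(t)]);my=np.array([-mx[1],mx[0]])
q=(W[...,:2]-c);a=q@mx;b=q@my;z=W[...,2]
d=tcp[:2]-c;print("tcp",d@mx,d@my,tcp)
T=(z>66)&(z<82)&(abs(b)<25)&(a>0)&(a<70);print("house top",T.sum(),np.percentile(a[T],[1,99]),np.percentile(b[T],[1,99]),np.median(z[T]))
r=(z>16)&(z<25)&(a>-60)&(a<75)
for x in range(-20,72,4):
    s=r&(abs(a-x)<2)&(abs(b)<23);print(x,s.sum(),b[s].min().round(1) if s.any() else'',b[s].max().round(1) if s.any() else'')
E
```

```text
time: 11.7
tool_pos: [517.4, -45.4, 105.9]
tcp_rot: [-180.0, -0.0, 88.0]
ft_force: [-0.9, -0.2, -0.3]
finger_gap: 0.2
tcp -24.6619825335383 -3.70530978892955 [517.40721615 -45.46874638 105.9442397 ]
house top 4829 [11.13533968 49.83324814] [-17.90644442   9.50637617] 73.8232227318201
-20 40 19.0 23.0
-16 52 17.7 22.9
-12 56 17.5 22.7
-8 55 17.4 22.6
-4 60 16.7 23.0
0 398 -22.7 23.0
4 119 -22.6 22.9
8 97 -22.6 22.9
12 92 -22.5 22.8
16 101 -22.5 22.7
20 91 13.6 22.9
24 105 13.6 23.0
28 98 13.6 23.0
32 101 13.6 23.0
36 97 14.2 22.9
40 101 -23.0 22.8
44 108 -23.0 22.8
48 104 -23.0 22.8
52 270 -23.0 22.8
56 490 -23.0 22.7
60 483 -22.9 23.0
64 172 -22.9 22.6
68 164 -22.9 22.7
```

View pics/w3.png

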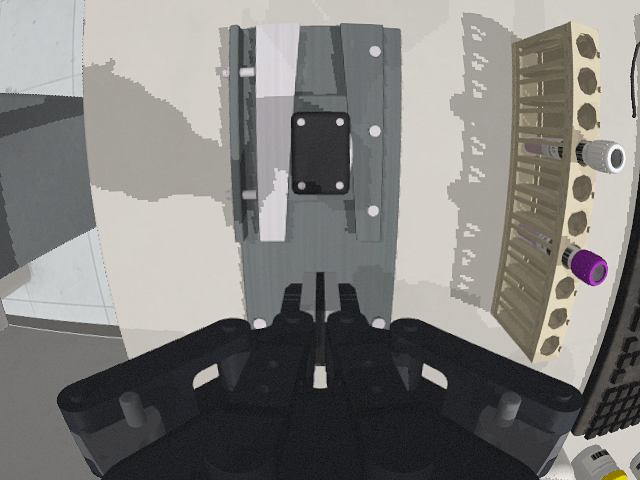

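The reader stands level in the way at mount x about +28, and the shut fingers are behind it. I descend and push in small steps while watching the force.

```bash
python3 -m jog '[[[0,0.01,0.6,0,0,0,0],[0,0,0.6,0,0,0,0],[0,0,0.4,0,0,0,0],[0,0,0.25,0,0,0,0],[0,0,0,0,0,0,0]]]';python3 -m jog '[[[0.16,0,0,0,0,0,0],[0,0,0,0,0,0,0]]]' ;  for i in 1 2; do python3 -m jog '[[[0.03,0,0,0,0,0,0],[0,0,0,0,0,0,0]]]' | grep -E 'pos|force'; done
```

```text
time: 12.38
tool_pos: [517.2, -45.8, 12.8]
tcp_rot: [-179.9, -0.0, 88.0]
ft_force: [-0.5, -0.9, -0.0]
finger_gap: 0.3
time: 12.62
tool_pos: [519.1, -37.7, 14.7]
tcp_rot: [179.9, 0.0, 88.0]
ft_force: [0.2, 0.5, -0.0]
finger_gap: 0.1
tool_pos: [518.6, -36.7, 13.9]
ft_force: [-0.3, -0.1, -0.6]
tool_pos: [518.4, -35.2, 13.6]
ft_force: [0.9, 0.0, -0.2]
```

```bash
for i in 1 2 3 4; do python3 -m jog '[[[0.02,0,0,0,0,0,0],[0,0,0,0,0,0,0]]]' | grep -E 'pos|force'; done
```

```text
tool_pos: [518.4, -34.2, 13.6]
ft_force: [0.5, 0.3, 0.1]
tool_pos: [518.5, -33.2, 13.6]
ft_force: [-0.5, -0.0, 0.3]
tool_pos: [518.5, -33.0, 13.6]
ft_force: [-0.3, -5.1, -0.8]
tool_pos: [518.5, -32.7, 13.6]
ft_force: [-0.6, -9.0, 0.3]
```

```bash
for i in 1 2; do python3 -m jog '[[[0.01,0,0,0,0,0,0],[0,0,0,0,0,0,0],[0,0,0,0,0,0,0]]]' | grep -E 'pos|force'; done
```

```text
tool_pos: [518.5, -32.6, 13.6]
ft_force: [-1.2, -10.3, -0.0]
tool_pos: [518.5, -32.3, 13.6]
ft_force: [-1.2, -11.8, -0.6]
```

```bash
for i in 1 2; do python3 -m jog '[[[0.01,0,0,0,0,0,0],[0,0,0,0,0,0,0],[0,0,0,0,0,0,0]]]' | grep -E 'pos|force'; done
```

```text
tool_pos: [518.5, -32.1, 13.6]
ft_force: [-1.0, -14.2, -0.6]
tool_pos: [518.4, -31.9, 13.6]
ft_force: [-1.4, -15.1, -1.0]
```

```bash
python3 -m jog '[[[0.008,0,0,0,0,0,0],[0,0,0,0,0,0,0],[0,0,0,0,0,0,0],[0,0,0,0,0,0,0]]]' | grep -E 'pos|force'; python3 -m jog '[[[-0.1,0,0,0,0,0,0],[-0.3,0,0,0,0,0,0],[0,0,-0.6,0,0,0,0],[0,0,-0.8,0,0,0,0],[0,0,-0.6,0,0,0,0],[0,0,0,0,0,0,0],[0,0,0,0,0,0,0]]]'
python3 - <<'E'
from h import *
im,W=cloud("wrist");save(im,"w4");it,Wt=cloud("top");save(it,"top4")
s=telemetry.sense()
c=np.array([514.5,-20.7]);t=np.radians(88.15);mx=np.array([np.cos(t),np.sin(t)]);my=np.array([-mx[1],mx[0]])
q=(W[...,:2]-c);a=q@mx;b=q@my;z=W[...,2]
T=(z>66)&(z<82)&(abs(b)<25)&(a>0)&(a<70);print("house top",T.sum(),np.percentile(a[T],[1,99]),np.percentile(b[T],[1,99]),np.median(z[T]))
p=W[T];A=np.c_[a[T],b[T],np.ones(T.sum())];print("tilt",np.linalg.lstsq(A,p[:,2],rcond=None)[0], cv2.minAreaRect(np.c_[a[T],b[T]].astype(np.float32)))
v,u=np.mgrid[:480,:640]
m=(u>160)&(u<270)&(v>170)&(v<220)&(Wt[...,2]>60)&(Wt[...,2]<110);print("rack",cv2.minAreaRect(Wt[m][:,:2].astype(np.float32)))
E
```

```text
tool_pos: [518.5, -31.7, 13.7]
ft_force: [-1.1, -15.0, 0.4]
time: 17.0
tool_pos: [517.5, -49.0, 112.9]
tcp_rot: [-180.0, -0.0, 88.0]
ft_force: [-0.5, -0.8, -0.5]
finger_gap: -0.3
house top 4500 [12.13176913 51.10551075] [-17.65559184   9.47430272] 73.82707339402278
tilt [-5.24146621e-03  4.32933251e-03  7.39117473e+01] ((31.178340911865234, -4.4793806076049805), (29.126941680908203, 40.30780792236328), 89.41039276123047)
rack ((666.5108032226562, -19.73089599609375), (210.66954040527344, 23.169776916503906), 88.05192565917969)
```

View pics/w4.png

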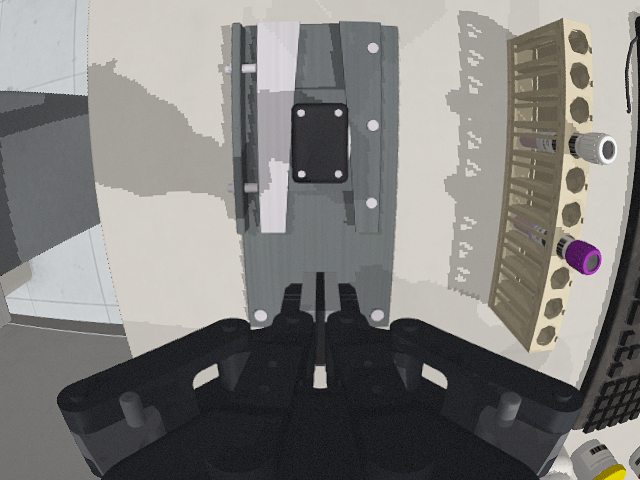

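The reader sits level and square between the rails at (320,143). The rack and tubes haven't moved, and the gripper is clear. Handing in.

```bash
python3 -c "
from bench import job; print(job.hand_in())"
```

```text
the job is handed in; nothing more can be done
None
```

The code reader is mounted between the rails and I handed the job in at about 17 s of the 64 s allowed.

I gripped it by the housing, set it on the apron narrow end first, and slid it in until I felt first contact at about 8 N. I then let go and pushed low on the wide end face with shut fingers, in steps of 1 mm or less. That push reached a steady 15 N and moved the foot in about another 1 mm.

**Last checks, after backing off:**
- **Reader:** it stayed in place at about mount x +29 mm. It is level within about 0.3° and square within about 0.6°.
- **Robot:** it touches nothing, with wrist force near zero.
- **Bystanders:** the rack is within measurement noise of where it started, and the tubes look untouched. I did not re-measure the label roll, but the arm never came near it.

**Not confirmed:**
- **Clamping:** I did not pull back on the reader to test the clamp, and the gib force cannot be read. That it is clamped is inferred from the 15 N push and from the reader staying put.
- **Push stiffness:** the push rose about 7 to 8 N per mm by the rough TCP readings, slightly above the quoted 4 to 7.

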